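# Find the rocking cover of the stone block and seat it

### The arm

A 7-joint arm with a two-finger parallel gripper is mounted at the origin on the work surface. World frame = base frame: x ahead of the robot, y to its left, z up, the work surface at z = 0. Lengths are in m, angles in rad, forces in N, time in s.
With the tool pointing down it reaches from about 0.425 to 0.875 m from the base axis. Payload 4.7 kg.
Tool frame: the origin (TCP) lies on the centre line of the jaws, within the pads' length; the fingertips stand 8 mm ahead of it and the grasp point (between the pads) lies 11 mm behind it (nose_length is the distance from the TCP to the fingertips, in m); y points along the fingers, x is the direction in which the jaws open and shut, and the axes are right-handed (so a half turn about y gives the same grasp; the last joint's range is limited). The gripper opens to 85 mm and grips with 20 to 120 N. Pads are 22 mm wide; open, the fingers measure 114 mm over their backs; the gripper's body (76 mm by 85 mm) begins 54 mm behind the grasp point. The pads swing forward as they close: fully open they stand 13 mm farther back than shut.
Start: joints at [1.207, 0.321, -0.07, 1.45, 0.023, 1.371, -0.057], TCP at [0.24, -0.604, 0.239] pointing down, gripper open.
Joint ranges: [-2.86, 2.86], [-0.3, 2.09], [-1.38, 1.24], [0.06, 2.45], [-1.56, 4.7], [0.09, 2.05], [-2.69, 2.69]. Speed limits (rad/s): [2.57, 2.57, 3.14, 3.14, 3.14, 3.14, 3.14].

### API

Orientations are given as a rotation vector (axis times angle).
In Python, from station import sense, read_camera, hand_in, outline_of, nose_length gives the robot as it stands. The module is installed in compiled form; this text tells all that it offers.
- The arm moves only by the tool jog_arm, never from a script. Its argument "deltas" is a list of rows, each a list of 5 numbers: the gripper command: -1 is shut, 1 is fully open, values between are in proportion, then the shift along the world's x, y, z as a fraction of full scale, then the turn about the world's z as a fraction of full scale. A call has 1 to 10 rows; each row shifts and turns the commanded pose from where the row before left it; what a row does not reach is not made up. Full scale, the value 1, is 0.1 m for a shift and 2 rad for a turn. A row lasts 1/10 s, in which the tool goes at most 50 mm and 8.59 degrees, less where a joint would pass 70% of its speed; a pose out of reach is approached as far as the arm can. A call with a number of a shift or a turn outside -1 to 1 is refused whole. A call with a gripper value outside its range is refused whole. The fingers move at their own pace and stop on an object; the grip force is fixed at half the most. Time passes only in rows, so rows that do not move let the fingers close. It gives the time, the measured TCP pose, the force and the opening at its end, in the units of the state.
- sense(): the state, without advancing time (a new reading comes with each control period).
- read_camera(name): name is "side" or "top"; returns a dict with "pixels" (420x560x3 uint8, blue, green, red), "intrinsics" (3x3 intrinsics, pixels), "R" (3x3) and "t" (3): a world point X has camera coordinates R X + t. Camera axes: x right, y down, z forward; pixel columns grow to the right and rows downward; lengths in m; the calibration is good to about 2 mm. A picture is of the moment at which its call begins. There is no depth.
- hand_in(): hands the job in, once; it reports no verdict.
Trained networks look in the newest picture that a camera, given by its name, has taken for a name from the list of things; names that differ only in an ending like _2 or _b are one class to them, and where a whole thing is asked for, a point or a joint stands for the part that bears it (a point fixed in the world has none). Each returns a list of dicts, best first, with "p" (0 to 1); they miss things now and then, are a little off and sometimes report something else, mostly with a low value. They report only what shows in the picture. A call takes as long as a camera call. They do not tell look-alikes from the thing itself.
- outline_of(camera, name): "pixels" (420x560 bool, what is visible of it) and "extent" ([left, top, width, height] in pixels, round what is visible of it).
The state is a dict: "time_s": time; "joint_pos": joint angles; "qd": joint speeds; "tau": joint torques, N m; "eef_pos": TCP position; "tcp_rot": TCP orientation; "wrist_force": force on the tool from outside, world axes, zero at the start; "wrist_torque": the same for the moment, N m; "finger_gap": finger opening in m.
Only numpy, scipy, OpenCV 4.12 (cv2) and the standard library are available. Lean on these libraries where they do the work, as an engineer would, in place of code of your own. Each camera call takes 0.05 s, during which the arm holds its last target.

### The job

One of the four brass covers on the stone block is not seated. Press the covers near an edge with the fingertips until you find the one that rocks, then press that one down on its middle until it is fully home and level; do not lift any cover out of its pocket and leave the things around them where they are.

Things in the scene. Friction and masses are not known exactly. Their poses are not given: they have to be found in the camera images.
- block: fixed wooden stone block, 230 x 230 mm, deck 36 mm above the bench (origin: centre of its underside, on the bench; z up, x and y along its sides; turned up to 0.4 rad). Four square pockets 75 mm wide, centres at (+-64, +-64) mm in its x and y, hold one cover each.
- cover_a: square brass cover in the near right pocket (block x -64, y -64 mm), 72 x 72 x 12 mm, 90 g, loose in its pocket; origin: centre of its underside, z up, x and y along its sides; a small dark dot marks the middle of its top. At the start all four lie level, tops 41 to 43 mm above the bench; seats differ in depth, so height does not show the loose one.
- cover_b: square brass cover in the near left pocket (block x -64, y +64 mm), like cover_a. Any one of the four can be the loose one. A sound cover rests on its seat all round and does not move when pressed. The loose one stands 5 mm above its seat on a tight 10 mm square stud under its middle.
- cover_c: square brass cover in the far right pocket (block x +64, y -64 mm), like cover_a. The loose cover: a light press (some 1 to 3 N) about 25 mm from its middle towards a side tips it some 0.15 rad, until that edge lands on the seat; released, it falls back level.
- cover_d: square brass cover in the far left pocket (block x +64, y +64 mm), like cover_a. The loose cover: a straight press on its middle (within 5 mm) of more than 10 N drives the stud 5 mm down against friction until the cover rests on its seat; it stays down, top 36 to 38 mm above the bench, and no longer rocks.
- ring_cone: dark wooden ring cone, 34 mm foot, 38 mm tall, standing in the middle of the block's deck between the covers; a bystander
- loupe: black loupe, 38 mm across, 32 mm tall, standing beside the block; a bystander
- jar: small glass jar, 40 mm across, 50 mm tall, beside the block; a bystander
- bangle: copper bangle lying beyond the block, 64 mm across, 12 mm tall; a bystander
- graver: hand tool with a wooden handle, 130 mm long, lying on the near side of the block; a bystander
- dish: white dish, 80 mm across, 22 mm tall, to the left; a bystander
- hammer: hammer, 200 mm long, lying to the right; a bystander
Mind the look-alikes: they are no part of the job. Leave any green look-alike of the cover_a alone. Leave any turquoise look-alike of the cover_b alone.

How it is judged:
On the way, in this order (a step that is already met when the one before it is completed fails the run):
1. a cover is rocked by pressing near its edge (tilts more than 0.08 rad) (angle between any of cover_a, cover_b, cover_c, cover_d's own z axis and vertical above 0.08 rad), for 0.05 s.
2. the loose cover has gone down at least 4 of its 5 mm and all covers lie level (distance of any of cover_a, cover_b, cover_c, cover_d from where it was at the start of the episode above 0.004 m and angle between each of cover_a, cover_b, cover_c, cover_d's own z axis and vertical below 0.03 rad and distance of each of cover_a, cover_b, cover_c, cover_d from where it was at the start of the episode below 0.0085 m and z of each of cover_a, cover_b, cover_c, cover_d in the frame of block below 0.033 m and linear speed of each of cover_a, cover_b, cover_c, cover_d below 0.01 m/s), for 0.2 s.
At the end, for the whole second after the job is handed in: One cover (only the loose one can) has gone down at least 4 mm of its 5 mm; all four covers lie level within 0.03 rad, at rest, in their own pockets (within 8.5 mm of their start, undersides less than 33 mm above the bench) (all of step 2); the robot touches nothing.
It fails at once if a cover is lifted out of its pocket (its underside's middle more than 43 mm above the bench) or shifted more than 20 mm (z of any of cover_a, cover_b, cover_c, cover_d in the frame of block above 0.043 m or distance of any of cover_a, cover_b, cover_c, cover_d from where it was at the start of the episode above 0.02 m).
It fails at once if a bystander is moved more than 25 mm or tipped over (distance of any of ring_cone, loupe, jar, bangle, graver, dish, hammer from where it was at the start of the episode above 0.025 m or angle between any of ring_cone, loupe, jar's own z axis and vertical above 0.5 rad).
It also fails if it takes over 58 s, if anything falls off the work surface, if the arm or the gripper's body presses on something with over 40 N, if the wrist force passes 120 N, or if a joint passes its speed limit or range.

## Working session

There is one attempt and no reset: what is moved stays moved. The work goes in short steps, Python scripts to look and compute and a tool call to move; the robot and the scene stay as the last step left them, time stands still between calls to the robot, and variables do not carry over. Pictures are saved under pics/ and viewed, and the job is handed in when it is done.

Besides the shell and the picture viewer there is one more tool, called after "Request:" as name(argument=value, ...), one argument or row to a line, values as JSON. jog_arm: Moves the arm, as the interface text tells. Shift numbers are shares of 0.1 m and turn numbers shares of 2 rad, none past 1 either way. Its arguments: {"type":"object","properties":{"deltas":{"type":"array"}},"required":["deltas"]}

```bash
mkdir -p pics
cat > h.py <<'E'
import numpy as np, cv2
from station import *
def ray(c,u,v):
    d=np.linalg.inv(c["intrinsics"])@np.array([u,v,1.]); R=np.array(c["R"]);t=np.array(c["t"])
    return -R.T@t, R.T@d
def at_z(c,u,v,z):
    o,d=ray(c,u,v); return o+d*(z-o[2])/d[2]
def proj(c,X):
    p=np.array(c["intrinsics"])@(np.array(c["R"])@np.asarray(X,float)+np.array(c["t"])); return p[:2]/p[2]
E
python3 - <<'E'
from h import *
for n in("side","top"):
    c=read_camera(n); cv2.imwrite(f"pics/{n}0.png",c["pixels"]); print(n,-np.array(c["R"]).T@c["t"])
    for k in ["block","cover_a","ring_cone","loupe","jar","bangle","graver","dish","hammer"]:
        for r in outline_of(n,k): print(k,r["extent"],round(r["p"],2))
s=sense();print({k:np.round(v,3) for k,v in s.items()}); print(nose_length if not callable(nose_length) else nose_length())
E
```

```text
side [0.42030441 0.90785507 0.82531417]
block [206.5, 215.8, 105.1, 84.5] 0.6
cover_a [274.3, 259.5, 30.6, 23.9] 0.77
cover_a [211.7, 255.7, 37.9, 26.3] 0.71
cover_a [308.1, 195.7, 36.2, 19.7] 0.69
cover_a [333.2, 290.6, 41.5, 33.3] 0.67
cover_a [278.1, 218.7, 29.3, 22.9] 0.64
cover_a [223.5, 219.5, 35.2, 20.4] 0.64
ring_cone [256.8, 234.6, 14.2, 20.7] 0.7
loupe [248.8, 304.4, 16.9, 21.4] 0.85
loupe [205.1, 216.6, 108.1, 80.9] 0.69
jar [261.4, 187.2, 12.3, 26.5] 0.66
jar [271.7, 257.6, 33.5, 23.2] 0.35
bangle [186.0, 246.9, 24.5, 20.4] 0.71
bangle [259.6, 238.8, 10.5, 17.7] 0.64
graver [324.7, 235.0, 14.6, 42.5] 0.61
graver [222.0, 343.0, 43.1, 39.8] 0.31
dish [221.9, 344.1, 42.8, 37.1] 0.79
dish [274.6, 256.3, 30.4, 28.0] 0.7
hammer [281.6, 127.3, 63.8, 20.7] 0.61
top [ 0.34377686 -0.0494796   1.54719212]
block [186.0, 167.9, 88.7, 86.2] 0.62
cover_a [242.2, 221.0, 24.6, 23.8] 0.87
cover_a [193.5, 178.1, 25.2, 25.7] 0.87
cover_a [175.9, 270.4, 33.5, 29.3] 0.87
cover_a [238.7, 173.8, 25.5, 27.8] 0.79
cover_a [196.5, 225.7, 26.2, 23.5] 0.77
cover_a [297.1, 242.0, 31.1, 33.1] 0.71
ring
[... 193 characters left out ...]
[214.8, 262.8, 44.3, 13.0] 0.64
graver [220.9, 201.5, 13.7, 15.7] 0.31
dish [116.6, 200.3, 25.9, 26.5] 0.68
hammer [404.7, 199.3, 40.7, 72.0] 0.81
hammer [116.3, 201.4, 28.9, 26.4] 0.65
{'time_s': np.float64(1.0), 'joint_pos': array([ 1.207,  0.321, -0.07 ,  1.45 ,  0.023,  1.371, -0.057]), 'qd': array([ 0.001,  0.002,  0.   ,  0.001, -0.   ,  0.002, -0.   ]), 'tau': array([ 0.0000e+00, -4.9340e+01, -3.8200e-01, -3.1458e+01,  1.3000e-02,
        1.0000e-03,  0.0000e+00]), 'eef_pos': array([ 0.24 , -0.604,  0.239]), 'tcp_rot': array([-1.365,  0.926, -0.927]), 'wrist_force': array([ 0.006,  0.135, -0.072]), 'wrist_torque': array([ 0.015,  0.029, -0.031]), 'finger_gap': np.float64(0.085)}
0.008
```

View pictures.

Run:
```python
import cv2
a=cv2.imread("pics/top0.png");s=cv2.imread("pics/side0.png")
cv2.imwrite("pics/topz.png",cv2.resize(a[130:320,100:360],None,fx=3,fy=3,interpolation=cv2.INTER_CUBIC))
cv2.imwrite("pics/sidez.png",cv2.resize(s[180:350,170:400],None,fx=3.4,fy=3.4,interpolation=cv2.INTER_CUBIC))
from scipy.spatial.transform import Rotation as R
import numpy as np
from station import sense
print(R.from_rotvec(sense()["tcp_rot"]).as_matrix().round(3))
```

```text
[[ 0.369  0.     0.929]
 [-0.929 -0.     0.369]
 [ 0.    -1.    -0.   ]]
```

View pics/topz.png

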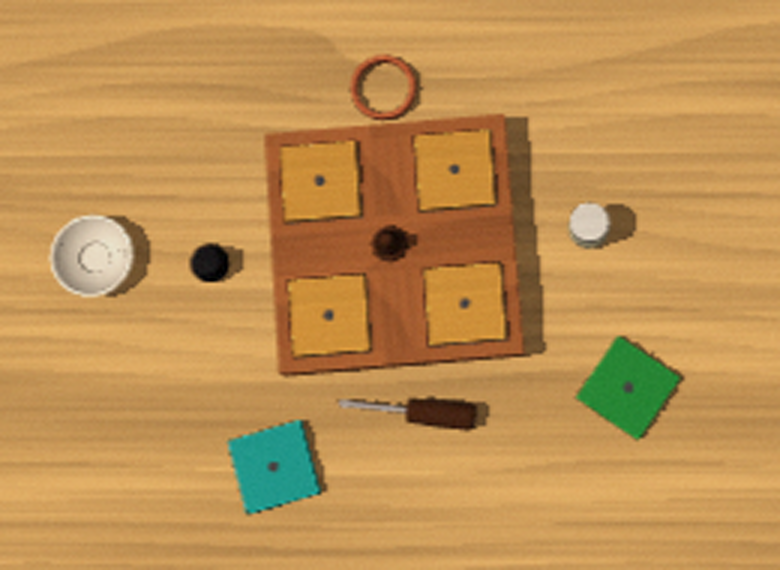

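View pics/sidez.png

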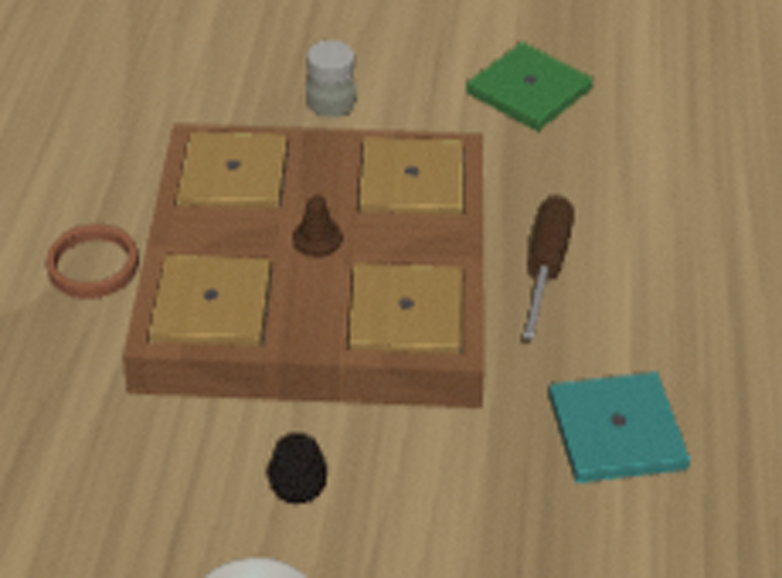

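View pics/top0.png

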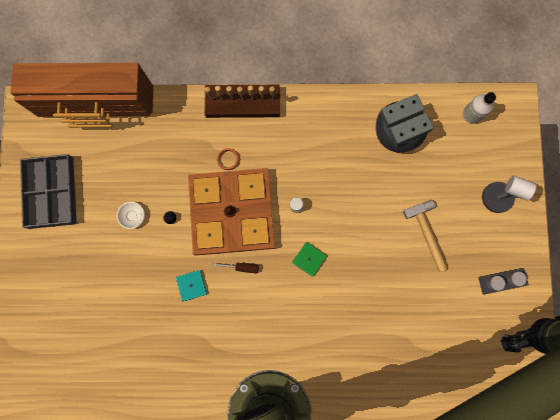

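The top view shows the four brass covers with dots at about zoom (320,181), (455,170), (329,315) and (465,303). Zoom scale is 3, offset (100,130). The turquoise (273,467) and green (628,387) plates lie off the block: these are the look-alikes and stay untouched. Next I triangulate the dots.

```bash
cat > meas.py <<'E'
from h import *
def dot(img,u,v,r=5):
    g=cv2.cvtColor(img,cv2.COLOR_BGR2GRAY).astype(float)
    u0,v0=int(round(u)),int(round(v)); w=g[v0-r:v0+r+1,u0-r:u0+r+1]
    d=np.clip(np.median(w)-w-25,0,None); yy,xx=np.mgrid[v0-r:v0+r+1,u0-r:u0+r+1]
    return (d*xx).sum()/d.sum(),(d*yy).sum()/d.sum()
T=dict(c=(455,170),d=(320,181),a=(465,303),b=(329,315)); S=dict(c=(233,165),d=(210,295),a=(411,171),b=(406,303))
def tri(a,b):
    o1,d1=ray(*a);o2,d2=ray(*b)
    s=np.linalg.lstsq(np.c_[d1,-d2],o2-o1,rcond=None)[0]; p,q=o1+s[0]*d1,o2+s[1]*d2
    return (p+q)/2,np.linalg.norm(p-q)
if __name__=="__main__":
    ct,cs=read_camera("top"),read_camera("side"); P={}
    for k in "abcd":
        t=dot(ct["pixels"],100+T[k][0]/3,130+T[k][1]/3,4); s=dot(cs["pixels"],170+S[k][0]/3.4,180+S[k][1]/3.4,4)
        p,e=tri((ct,*t),(cs,*s)); z=at_z(ct,*t,.042); P[k]=z; print(k,np.round(t,1),np.round(s,1),p.round(4),round(e,4),z.round(4), at_z(cs,*s,.042).round(4))
    C=sum(P.values())/4; ax=(P['c']+P['d']-P['a']-P['b']); print("centre",C.round(4),"yaw",np.arctan2(ax[1],ax[0]), np.linalg.norm(P['c']-P['a']),np.linalg.norm(P['d']-P['c']))
E
python3 meas.py
```

```text
a [254.4 230.7] [290.7 229.8] [0.5012 0.0397 0.0426] 0.0013 [0.5006 0.0397 0.042 ] [0.5019 0.0389 0.042 ]
b [209.2 234.6] [289. 269.] [0.4909 0.167  0.0405] 0.0014 [0.49   0.1668 0.042 ] [0.4914 0.1683 0.042 ]
c [251.1 185.9] [238.  228.1] [0.629  0.0499 0.042 ] 0.0014 [0.6283 0.0499 0.042 ] [0.6297 0.0498 0.042 ]
d [206.2 189.8] [231.6 266.2] [0.6184 0.1775 0.0422] 0.0017 [0.6176 0.1775 0.042 ] [0.6193 0.1772 0.042 ]
centre [0.5591 0.1085 0.042 ] yaw 0.08121241490700963 0.1280946220423884 0.12803212989284227
```

Request:
jog_arm(
  deltas=[
    [-1, 0.3, 0.35, 0, -0.05],
    [-1, 0.3, 0.35, 0, -0.05],
    [-1, 0.3, 0.35, 0, -0.05],
    [-1, 0.3, 0.35, 0, 0],
    [-1, 0.3, 0.35, 0, 0],
    [-1, 0.3, 0.35, 0, 0],
    [-1, 0.3, 0.35, 0, 0],
    [-1, 0.3, 0.35, 0, 0],
    [-1, 0.25, 0.35, 0, 0],
    [-1, 0.2, 0.35, 0, 0],
  ],
)

```text
time_s: 2.1
eef_pos: [0.5261, -0.2523, 0.2395]
tcp_rot: [-1.245, 1.151, -1.152]
wrist_force: [0.4, 0.1, -0.8]
finger_gap: -0.0002
```

Request:
jog_arm(
  deltas=[
    [-1, 0, 0.42, 0, 0],
    [-1, 0, 0.42, 0, 0],
    [-1, 0, 0.42, 0, 0],
    [-1, 0, 0.42, 0, 0],
    [-1, 0, 0.42, 0, 0],
    [-1, 0, 0.42, 0, 0],
    [-1, 0, 0.42, 0, 0],
    [-1, 0, 0, -0.4, 0],
    [-1, 0, 0, -0.4, 0],
    [-1, 0, 0, -0.4, 0],
  ],
)

```text
time_s: 3.1
eef_pos: [0.5251, 0.0402, 0.1187]
tcp_rot: [-1.245, 1.149, -1.152]
wrist_force: [0.5, -0.0, 0.1]
finger_gap: -0.0
```

Run:
```python
from h import *
from scipy.spatial.transform import Rotation as R
s=sense();M=R.from_rotvec(s["tcp_rot"]).as_matrix();print(s["eef_pos"],M.round(3),np.arctan2(M[1,0],M[0,0])+np.pi/2)
```

```text
[0.52508219 0.04017459 0.11865601] [[ 0.079  0.002  0.997]
 [-0.997 -0.001  0.079]
 [ 0.001 -1.     0.002]] 0.0787684527640975
```

Request:
jog_arm(
  deltas=[
    [-1, 0, 0.01, -0.3, 0],
    [-1, 0, 0, -0.25, 0],
    [-1, 0, 0, -0.05, 0],
    [-1, 0, 0, 0, 0],
  ],
)

```text
time_s: 3.5
eef_pos: [0.5244, 0.0408, 0.059]
tcp_rot: [-1.246, 1.153, -1.151]
wrist_force: [-0.2, -0.3, 0.5]
finger_gap: -0.0
```

Run:
```python
from h import *
s=cv2.resize(read_camera("side")["pixels"][120:350,170:400],None,fx=2.5,fy=2.5,interpolation=cv2.INTER_CUBIC)
cv2.imwrite("pics/s1.png",s);print(sense()["eef_pos"],sense()["wrist_force"])
```

```text
[0.52540046 0.04091245 0.06019585] [0.69775431 0.31475557 0.95049136]
```

View pics/s1.png

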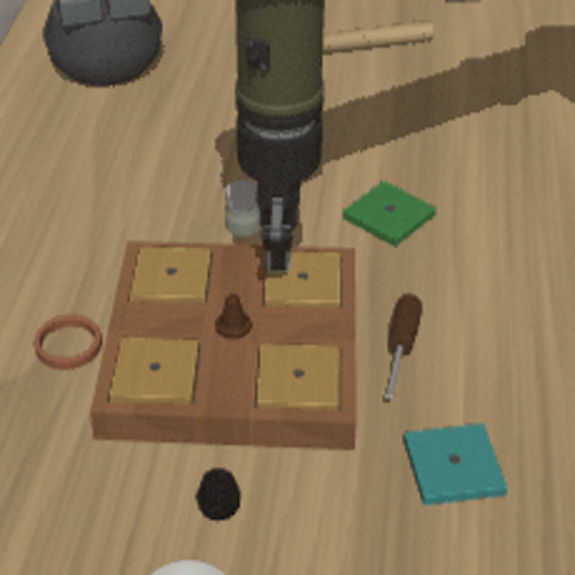

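The fingertips hover over cover_a's far side at zoom (278,272), with its dot at (303,275). I'll step down now.

Request:
jog_arm(
  deltas=[
    [-1, 0, 0, -0.03, 0],
    [-1, 0, 0, -0.03, 0],
    [-1, 0, 0, -0.02, 0],
    [-1, 0, 0, 0, 0],
  ],
)

```text
time_s: 3.95
eef_pos: [0.5248, 0.0407, 0.0515]
tcp_rot: [-1.245, 1.151, -1.152]
wrist_force: [-0.1, 0.3, 0.0]
finger_gap: 0.0002
```

Request:
jog_arm(
  deltas=[
    [-1, 0, 0, -0.01, 0],
    [-1, 0, 0, 0, 0],
  ],
)

```text
time_s: 4.15
eef_pos: [0.5249, 0.0408, 0.0505]
tcp_rot: [-1.245, 1.151, -1.152]
wrist_force: [0.3, -0.6, 0.9]
finger_gap: 0.0002
```

Request:
jog_arm(
  deltas=[
    [-1, 0, 0, -0.01, 0],
    [-1, 0, 0, 0, 0],
  ],
)

```text
time_s: 4.35
eef_pos: [0.5249, 0.0408, 0.0504]
tcp_rot: [-1.245, 1.151, -1.152]
wrist_force: [-2.2, -0.1, 8.0]
finger_gap: -0.0002
```

Request:
jog_arm(
  deltas=[
    [-1, 0, 0, -0.01, 0],
    [-1, 0, 0, 0, 0],
  ],
)

```text
time_s: 4.55
eef_pos: [0.525, 0.0408, 0.0504]
tcp_rot: [-1.246, 1.151, -1.152]
wrist_force: [-5.9, -0.1, 15.3]
finger_gap: -0.0002
```

cover_a stays put: 15 N with no movement and a stiffness of about 7.6 N/mm, so it is sound. Next is b.

Request:
jog_arm(
  deltas=[
    [-1, 0, 0, 0.2, 0],
    [-1, 0, 0, 0.35, 0],
    [-1, -0.05, 0.43, 0, 0],
    [-1, -0.05, 0.43, 0, 0],
    [-1, 0, 0.42, 0, 0],
    [-1, 0, 0, -0.25, 0],
    [-1, 0, 0, -0.15, 0],
    [-1, 0, 0, -0.09, 0],
    [-1, 0, 0, 0, 0],
  ],
)

```text
time_s: 5.45
eef_pos: [0.5138, 0.1669, 0.0526]
tcp_rot: [-1.248, 1.155, -1.152]
wrist_force: [-0.9, 1.0, -0.4]
finger_gap: 0.0002
```

Request:
jog_arm(
  deltas=[
    [-1, 0, 0, -0.02, 0],
    [-1, 0, 0, 0, 0],
  ],
)

```text
time_s: 5.65
eef_pos: [0.5153, 0.1682, 0.0528]
tcp_rot: [-1.244, 1.152, -1.153]
wrist_force: [-0.6, 0.6, 0.3]
finger_gap: 0.0001
```

Request:
jog_arm(
  deltas=[
    [-1, 0, 0, -0.01, 0],
    [-1, 0, 0, 0, 0],
  ],
)

```text
time_s: 5.85
eef_pos: [0.5151, 0.1686, 0.0518]
tcp_rot: [-1.244, 1.151, -1.152]
wrist_force: [-0.0, -0.2, -0.5]
finger_gap: -0.0
```

Request:
jog_arm(
  deltas=[
    [-1, 0, 0, -0.01, 0],
    [-1, 0, 0, 0, 0],
  ],
)

```text
time_s: 6.05
eef_pos: [0.5148, 0.1688, 0.0504]
tcp_rot: [-1.245, 1.152, -1.152]
wrist_force: [-0.2, 0.3, -0.1]
finger_gap: 0.0001
```

Request:
jog_arm(
  deltas=[
    [-1, 0, 0, -0.01, 0],
    [-1, 0, 0, 0, 0],
  ],
)

```text
time_s: 6.25
eef_pos: [0.5147, 0.1688, 0.0492]
tcp_rot: [-1.245, 1.152, -1.152]
wrist_force: [-0.0, -0.0, -0.1]
finger_gap: 0.0001
```

Request:
jog_arm(
  deltas=[
    [-1, 0, 0, -0.01, 0],
    [-1, 0, 0, 0, 0],
  ],
)

```text
time_s: 6.45
eef_pos: [0.5151, 0.1689, 0.0485]
tcp_rot: [-1.244, 1.151, -1.152]
wrist_force: [0.5, -1.5, 0.8]
finger_gap: -0.0
```

Request:
jog_arm(
  deltas=[
    [-1, 0, 0, -0.005, 0],
    [-1, 0, 0, 0, 0],
  ],
)

```text
time_s: 6.65
eef_pos: [0.5153, 0.1689, 0.0481]
tcp_rot: [-1.244, 1.151, -1.152]
wrist_force: [1.6, 0.0, 0.3]
finger_gap: 0.0002
```

Request:
jog_arm(
  deltas=[
    [-1, 0, 0, -0.01, 0],
    [-1, 0, 0, 0, 0],
  ],
)

```text
time_s: 6.85
eef_pos: [0.5155, 0.1689, 0.0472]
tcp_rot: [-1.244, 1.151, -1.152]
wrist_force: [2.7, 0.6, 1.5]
finger_gap: 0.0
```

Run:
```python
from h import *
s=cv2.resize(read_camera("side")["pixels"][200:320,190:330],None,fx=4.5,fy=4.5,interpolation=cv2.INTER_CUBIC)
cv2.imwrite("pics/s2.png",s);print(sense()["eef_pos"],sense()["wrist_force"])
```

```text
[0.51543958 0.16892444 0.04719985] [2.17020509 0.11138679 1.62967228]
```

View pics/s2.png

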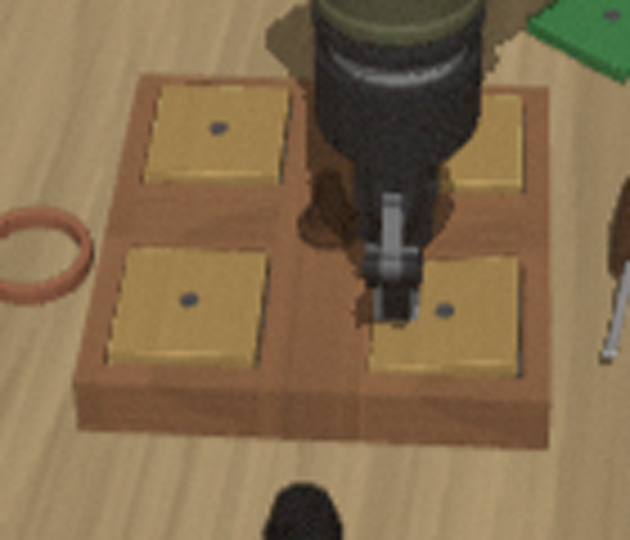

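cover_b yields under about 1.5 N. Its left edge, near zoom (370,340), looks lowered. I'll go a bit further to be sure of the tilt.

Request:
jog_arm(
  deltas=[
    [-1, 0, 0, -0.005, 0],
    [-1, 0, 0, 0, 0],
  ],
)

```text
time_s: 7.1
eef_pos: [0.5155, 0.169, 0.047]
tcp_rot: [-1.244, 1.151, -1.152]
wrist_force: [2.3, 0.7, 4.3]
finger_gap: -0.0002
```

Request:
jog_arm(
  deltas=[
    [-1, 0, 0, -0.005, 0],
    [-1, 0, 0, 0, 0],
  ],
)

```text
time_s: 7.3
eef_pos: [0.5156, 0.1689, 0.0469]
tcp_rot: [-1.244, 1.151, -1.153]
wrist_force: [1.6, -1.2, 7.4]
finger_gap: 0.0002
```

Force now rises stiffly, so the edge has landed. I'll record it, lift, and compare.

Run:
```python
from h import *
cv2.imwrite("pics/side_t.png",read_camera("side")["pixels"])
```

Request:
jog_arm(
  deltas=[
    [-1, 0, 0, 0.05, 0],
    [-1, 0, 0, 0.2, 0],
    [-1, -0.24, -0.02, 0.1, 0],
    [-1, 0, 0, 0, 0],
    [-1, 0, 0, 0, 0],
  ],
)

```text
time_s: 7.85
eef_pos: [0.4897, 0.1665, 0.0804]
tcp_rot: [-1.247, 1.152, -1.151]
wrist_force: [-0.2, -0.1, -1.1]
finger_gap: 0.0001
```

Run:
```python
from h import *
a=cv2.imread("pics/side_t.png"); b=read_camera("side")["pixels"];cv2.imwrite("pics/side_u.png",b)
z=lambda i:cv2.resize(i[200:320,260:330],None,fx=5,fy=5,interpolation=cv2.INTER_CUBIC)
cv2.imwrite("pics/cmp.png",np.hstack([z(a),z(b)]));print(sense()["eef_pos"],sense()["wrist_force"])
```

```text
[0.49011269 0.16643569 0.08022652] [-0.14175994  0.33257414  0.29634005]
```

View pics/cmp.png

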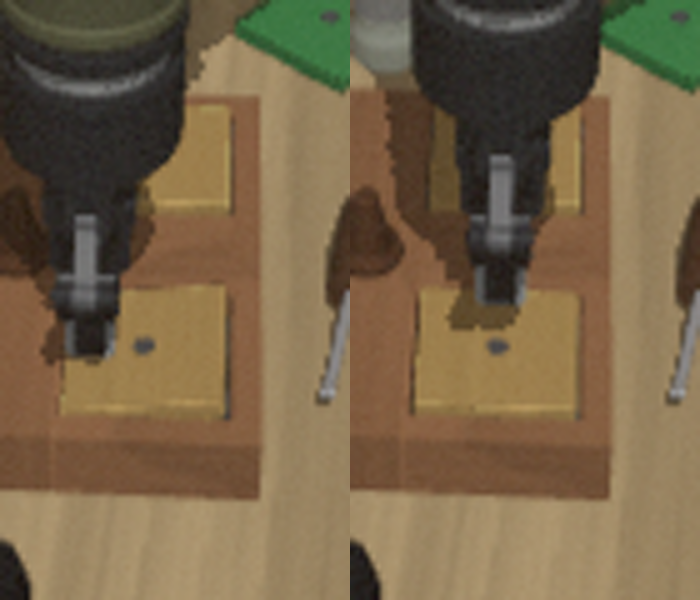

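The comparison (left pressed, right released) shows that cover_b's right edge rose about 1.4 px when pressed. Its top right corner goes from y≈283 to 290 in the crop on release, so cover_b is the one that rocked and fell back level. It is the brass cover in the near left pocket; the turquoise plate is far away. The tips now hover over its middle, so I press straight down.

Request:
jog_arm(
  deltas=[
    [-1, 0.01, 0.01, -0.15, 0],
    [-1, 0, 0, -0.12, 0],
    [-1, 0, 0, -0.02, 0],
    [-1, 0, 0, 0, 0],
    [-1, 0, 0, 0, 0],
  ],
)

```text
time_s: 8.4
eef_pos: [0.4917, 0.168, 0.0516]
tcp_rot: [-1.245, 1.152, -1.151]
wrist_force: [0.2, 0.5, -0.0]
finger_gap: 0.0002
```

Request:
jog_arm(
  deltas=[
    [-1, 0, 0, -0.01, 0],
    [-1, 0, 0, 0, 0],
    [-1, 0, 0, -0.01, 0],
    [-1, 0, 0, 0, 0],
  ],
)

```text
time_s: 8.8
eef_pos: [0.4918, 0.1678, 0.0499]
tcp_rot: [-1.245, 1.151, -1.152]
wrist_force: [-0.0, 0.5, -0.3]
finger_gap: -0.0002
```

Request:
jog_arm(
  deltas=[
    [-1, 0, 0, -0.01, 0],
    [-1, 0, 0, 0, 0],
  ],
)

```text
time_s: 9.0
eef_pos: [0.4919, 0.1678, 0.0491]
tcp_rot: [-1.245, 1.151, -1.152]
wrist_force: [-0.8, -0.1, 2.4]
finger_gap: -0.0002
```

Request:
jog_arm(
  deltas=[
    [-1, 0, 0, -0.01, 0],
    [-1, 0, 0, 0, 0],
  ],
)

```text
time_s: 9.2
eef_pos: [0.492, 0.1679, 0.0485]
tcp_rot: [-1.245, 1.151, -1.152]
wrist_force: [-2.0, 0.2, 6.1]
finger_gap: 0.0002
```

Request:
jog_arm(
  deltas=[
    [-1, 0, 0, -0.01, 0],
    [-1, 0, 0, 0, 0],
  ],
)

```text
time_s: 9.4
eef_pos: [0.492, 0.1679, 0.0476]
tcp_rot: [-1.245, 1.151, -1.152]
wrist_force: [-1.9, 0.1, 6.9]
finger_gap: -0.0
```

Request:
jog_arm(
  deltas=[
    [-1, 0, 0, -0.01, 0],
    [-1, 0, 0, 0, 0],
  ],
)

```text
time_s: 9.6
eef_pos: [0.492, 0.1679, 0.0467]
tcp_rot: [-1.245, 1.151, -1.152]
wrist_force: [-2.7, -1.4, 6.5]
finger_gap: -0.0003
```

Request:
jog_arm(
  deltas=[
    [-1, 0, 0, -0.01, 0],
    [-1, 0, 0, 0, 0],
  ],
)

```text
time_s: 9.8
eef_pos: [0.492, 0.1679, 0.0457]
tcp_rot: [-1.245, 1.151, -1.152]
wrist_force: [-2.8, -1.0, 6.9]
finger_gap: 0.0001
```

Request:
jog_arm(
  deltas=[
    [-1, 0, 0, -0.01, 0],
    [-1, 0, 0, 0, 0],
  ],
)

```text
time_s: 10.0
eef_pos: [0.492, 0.1679, 0.0447]
tcp_rot: [-1.245, 1.151, -1.152]
wrist_force: [-1.7, -0.5, 6.4]
finger_gap: 0.0002
```

Request:
jog_arm(
  deltas=[
    [-1, 0, 0, -0.01, 0],
    [-1, 0, 0, 0, 0],
  ],
)

```text
time_s: 10.2
eef_pos: [0.4919, 0.1679, 0.0442]
tcp_rot: [-1.246, 1.151, -1.152]
wrist_force: [-4.2, -2.0, 11.8]
finger_gap: 0.0001
```

Request:
jog_arm(
  deltas=[
    [-1, 0, 0, -0.01, 0],
    [-1, 0, 0, 0, 0],
  ],
)

```text
time_s: 10.4
eef_pos: [0.492, 0.1679, 0.0442]
tcp_rot: [-1.246, 1.151, -1.153]
wrist_force: [-7.5, -2.9, 19.8]
finger_gap: -0.0002
```

Request:
jog_arm(
  deltas=[
    [-1, 0, 0, -0.01, 0],
    [-1, 0, 0, 0, 0],
  ],
)

```text
time_s: 10.6
eef_pos: [0.492, 0.1679, 0.0441]
tcp_rot: [-1.247, 1.151, -1.153]
wrist_force: [-9.3, -3.4, 28.0]
finger_gap: -0.0003
```

It went down 5.0 mm and then met a stiff stop at 28 N. I'll lift off and check.

Request:
jog_arm(
  deltas=[
    [-1, 0, 0, 0.04, 0],
    [-1, 0, 0, 0.1, 0],
    [-1, 0, 0, 0.3, 0],
    [-1, 0, 0, 0.4, 0],
    [-1, -0.1, -0.4, 0.3, 0],
    [-1, 0, -0.4, 0, 0],
    [-1, 0, -0.4, 0, 0],
    [-1, 0, -0.4, 0, 0],
    [-1, 0, -0.4, 0, 0],
    [-1, 0, 0, 0, 0],
  ],
)

```text
time_s: 11.6
eef_pos: [0.4815, -0.038, 0.1542]
tcp_rot: [-1.243, 1.158, -1.16]
wrist_force: [-0.5, 0.5, 0.0]
finger_gap: -0.0
```

```bash
python3 meas.py
python3 - <<'E'
from h import *
s=read_camera("side")["pixels"];t=read_camera("top")["pixels"]
z=lambda i:cv2.resize(i,None,fx=3.2,fy=3.2,interpolation=cv2.INTER_CUBIC)
cv2.imwrite("pics/end.png",np.hstack([z(s[190:350,185:305]),z(t[140:300,160:285])]));print(sense()["eef_pos"],sense()["wrist_force"])
E
```

```text
a [256.5 229.4] [290.8 229.9] [0.5033 0.0342 0.0377] 0.0024 [0.5041 0.034  0.042 ] [0.5017 0.0391 0.042 ]
b [209.4 234.8] [288.9 270.3] [0.4909 0.167  0.036 ] 0.0017 [0.4895 0.1661 0.042 ] [0.4912 0.1725 0.042 ]
c [251.1 186. ] [238.1 228.1] [0.6289 0.0499 0.0422] 0.0013 [0.6282 0.0499 0.042 ] [0.6296 0.0496 0.042 ]
d [206.2 189.8] [231.5 266.2] [0.6185 0.1775 0.0421] 0.0018 [0.6176 0.1774 0.042 ] [0.6194 0.1773 0.042 ]
centre [0.5598 0.1068 0.042 ] yaw 0.1076144527394909 0.12516333569070287 0.12796285950318348
[ 0.48199044 -0.03004732  0.15434222] [ 0.31282694 -0.42619852 -0.24768579]
```

View pics/end.png

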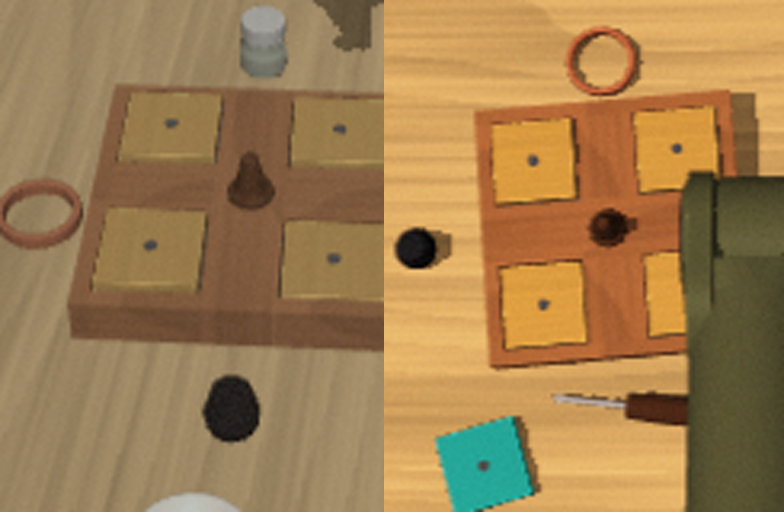

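The end picture shows cover_b's top flush in its pocket (dot at 333,258 in the side half). Covers c, d, the cone, loupe, jar, bangle and turquoise plate are where they were. cover_a's dot is hidden by the arm from above but unchanged in the side view. Handing in.

Run:
```python
from station import *
print(sense()["qd"].round(3)); print(hand_in())
```

```text
[-0.011  0.001 -0.008  0.003  0.004 -0.002  0.002]
the job is handed in; nothing more can be done
None
```

The loose cover was cover_b, in the near left pocket. I pressed it home and handed the job in at about 12 s; no verdict was reported.

- **Finding it:** cover_a did not move under 15 N near its edge. cover_b gave way under about 1.5 N until its edge landed on the seat. Its opposite edge rose about 1.4 px in the side picture, a tilt of roughly 0.12–0.15 rad, and it fell back level when released. Having found it, I did not press c and d.
- **Pressing it home:** on its middle it slid from tool height 49.2 mm to 44.1 mm, about 5 mm, then met a stiff stop at 28 N.
- **Last checks:** the two-camera height of cover_b's dot fell from 40.5 to 36.0 mm, or 4.5 mm. That is slightly less than the 5 mm the arm measured, but within camera error. Covers c and d had not moved, and the robot was clear and touching nothing.
- **Failed or left out:**
    - The final two-view fix on cover_a failed because the arm hid it from above; its place in the side view was unchanged.
    - I judged the bystanders by eye. The graver was partly hidden, and the dish and hammer were mostly or wholly outside the final crops.
    - I did not press cover_b's edge again to confirm it no longer rocks.
    - The measured sliding force was about 6.5 N, below the 10 N the task gave.

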